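Hold the spring tester at its mark for a reading

ROBOT

A 7-joint arm with a two-finger parallel gripper is mounted at the origin on a cart in front of the work surface, level with it; the furniture and walls round the work are solid. World frame = base frame: x ahead of the robot, y to its left, z up, the work surface at z = 0. Lengths are in m, angles in rad, forces in N, time in s.
With the tool pointing down it reaches from about 0.425 to 0.875 m from the base axis. Payload 9.9 kg.
Tool frame: the origin (TCP) lies midway between the tips of the shut fingers; the grasp point (between the pads) lies 19 mm behind it; z points along the fingers, y is the line along which they close (so a half turn about z gives the same grasp; the last joint's range is limited). The gripper opens to 85 mm and grips with 20 to 120 N. Pads are 22 mm wide; open, the fingers measure 114 mm over their backs; the gripper's body (76 mm by 85 mm) begins 54 mm behind the grasp point. The pads swing forward as they close: fully open they stand 13 mm farther back than shut.
Start: joints at [-1.359, 0.576, 0.025, 1.437, -0.015, 1.129, -0.057], TCP at [0.197, 0.646, 0.231] pointing down, gripper open.
Joint ranges: [-2.76, 2.76], [-0.34, 2.15], [-1.52, 1.57], [0.19, 2.46], [-1.09, 4.23], [0.17, 1.99], [-2.82, 2.82]. Speed limits (rad/s): [2.22, 2.22, 3.01, 3.01, 3.14, 3.14, 3.14].

INTERFACE

Orientations are given as a 3x3 rotation matrix whose columns are the frame's x, y, z axes.
In Python, from rig import ctrl gives the robot as it stands. The module is installed in compiled form; this text tells all that it offers.
- The arm moves only by the shell command python3 -m inch 'ROWS' [FORCE]. ROWS is a JSON object of lists of equal length, an entry for each row: "slide": the shift along the tool's x, y, z in cm, a list of three; "rotation": the turn, a rotation vector about the tool's x, y, z in rad, a list of three; "jaw": the closure in counts, from 0 (fully open) to 255 (shut). In form: {"slide": [[x, y, z], ...], "rotation": [[ax, ay, az], ...], "jaw": [jaw, ...]}. A call has 1 to 10 rows; each row shifts and turns the commanded pose from where the row before left it, along the tool's axes as they then stand; what a row does not reach is not made up. A row lasts 1/8 s, in which the tool goes at most 62.5 mm and 10.7 degrees, less where a joint would pass 70% of its speed; a pose out of reach is approached as far as the arm can. A call is refused whole if a number of a shift passes 6.25 or a number of a turn 0.188, either way. A call with a gripper value outside its range is refused whole. The fingers move at their own pace and stop on an object; FORCE is the grip in N (left out, the last holds). Time passes only in rows, so rows that do not move let the fingers close. It gives the time, the measured TCP pose, the force, the opening and the grip force at its end, in the units of the state.
- ctrl.get_state(): the state, without advancing time (a new reading comes with each control period).
- ctrl.snapshot(name): name is "side" or "top"; returns a dict with "frame" (420x560x3 uint8, red, green, blue), "vertical_fov" (degrees; the focal length in pixels is half the picture's height over the tangent of half this angle, whatever the lens; pixels are square), "cx", "cy" (the principal point, pixels), "rvec" (rotation vector, rad) and "tvec" (3), from world to camera coordinates, as OpenCV has them. Camera axes: x right, y down, z forward; pixel columns grow to the right and rows downward; lengths in m; the calibration is good to about 2 mm. A picture is of the moment at which its call begins. There is no depth.
- ctrl.hand_in(): hands the job in; it is judged then, once.
The state is a dict: "clock": time; "joint_pos": joint angles; "qd": joint speeds; "joint_efforts": joint torques, N m; "ee_pos": TCP position; "orientation": TCP orientation; "contact_force": force on the tool from outside, world axes, zero at the start; "ft_torque": the same for the moment, N m; "finger_gap": opening from 0.0 (shut) to 1.0 (fully open); "grip_force": force on a finger pad.
Only numpy, scipy, OpenCV 4.12 (cv2) and the standard library are available. Lean on these libraries where they do the work, as an engineer would, in place of code of your own. Each camera call takes 0.05 s, during which the arm holds its last target. There are 200 camera calls.

TASK

Take a reading on the grey bench spring tester: first raise its folded blue display lid by the round grip on its side to about 60 degrees from shut and let go of it, so that it stays standing there. Then pull the spring-loaded slide out by its upright black knob, towards the front of the tester, until its yellow pointer lines up with the red mark, and finish while still holding the slide there against its spring (it runs back if released). Do not shift the red mark, and leave the other things on the bench where they are.

Things in the scene. Friction and masses are not known exactly. Their poses are not given: they have to be found in the camera images.
- tester: grey spring tester fixed to the bench: base plate 230 x 280 x 18 mm. Origin: on the bench surface under the base, 110 mm behind the front edge, mid-width. Its x axis points from its front to its back, y to its left, z up; it may stand turned by up to 0.3 rad. Left half (y 5 to 135 mm): keypad console under a blue folding display lid. Right half: the slide, which moves along x on the line y = -80 mm, with its spring barrel behind it (x 30 to 118 mm, top 47 mm above the bench)
- lid (a joint): angle of the display lid about its hinge, rad: 0 = shut flat (panel level), 1.05 = 60 degrees, stop at 1.95. It starts nearly shut (0 to 0.25). The hinge is stiff: the lid stays at any angle; lifting at the grip takes about 5 N
- lid_hinge (a point): point on the lid's hinge line, 52 mm above the bench at the back of the console, straight behind the middle of the lid grip; the hinge line runs along the tester's y axis
- lid_grip_mid (a point): middle of the lid's grip: a black round bar, 12 mm in diameter, that stands out 46 mm sideways from the lid's left edge (along the tester's +y, parallel to the hinge line) with an orange end disc 16 mm across. It is 125 mm from the hinge line, at the level of the hinge when shut; raising the lid swings it up and back in an arc. The lid panel is 136 x 126 x 14 mm and reaches 17 mm beyond the bar
- knob_mid (a point): point to grip on the slide's knob: an upright black round knob, 18 mm in diameter, 48 mm tall, from 44 to 92 mm above the bench, with a foot 24 mm across. The point lies on its axis, 72 mm above the bench
- puller (a joint): travel of the slide from rest, m: 0 = home, grows as it is pulled along the tester's -x, stop at 0.080. A spring draws it home: about 4 N at home, 11 N at 0.060
- mark (a joint): position of the red mark on the scale, m, in the same measure as puller: the pointer is in line with the mark when both values are equal. 0.030 to 0.060, different each time
- pointer (a point): tip of the yellow pointer on the slide's right side, 38 mm above the bench
- mark_line (a point): inner end of the line on the red mark (a 10 x 16 x 14 mm red rider on the scale strip right of the slide, top 38 mm above the bench). Its axes are the tester's
- dummy_board: green circuit board, 70 x 90 x 16 mm, bystander, loose; origin at the centre of its underside
- jar_1: small white jar with a cream lid, 51 mm across, 49 mm tall, bystander, loose; origin at the centre of its underside
- spare_plate: grey plate with two windows, 94 x 100 x 8 mm, bystander, loose; origin at the centre of its underside
- screwdriver_b: screwdriver with a yellow handle, 142 mm long, bystander, loose in the blue tray; origin at the centre of its underside

How it is judged:
On the way:
1. the display lid stands at about 60 degrees (50 to 70), let go, with the slide still home (within 6 mm) (value of joint lid between 0.873 and 1.222 rad and contact force between each of the fingers, the arm and tester below 0.3 N and value of joint puller below 0.006 m), for 0.2 s.
At the end, for the whole second after the job is handed in: through the last second the fingers hold the slide (over 2 N of contact with the tester) with the slide at rest and its pointer within 4 mm of the red mark, and the lid still stands at 50 to 70 degrees (x of pointer in the frame of mark_line between -0.004 and 0.004 m and velocity of joint puller between -0.005 and 0.005 m/s and contact force between the fingers and tester above 2 N and value of joint lid between 0.873 and 1.222 rad); the arm keeps its last pose, push and grip.
It fails at once if the red mark is shifted (over 4 mm) (distance of mark_line from where it was at the start of the episode above 0.004 m).
It fails at once if a bystander is displaced by more than 30 mm (distance of any of dummy_board, jar_1, spare_plate, screwdriver_b from where it was at the start of the episode above 0.03 m).
It also fails if it takes over 51 s, if anything falls off the work surface, if the arm or the gripper's body presses on something with over 40 N, if the wrist force passes 120 N, or if a joint passes its speed limit or range.

## Working session

There is one attempt and no reset: what is moved stays moved. The work goes in short steps, Python scripts to look and compute and a shell command to move; the robot and the scene stay as the last step left them, time stands still between calls to the robot, and variables do not carry over. Pictures are saved under pics/ and viewed, at most 10 in all, crops included, and the job is handed in when it is done.

```bash
mkdir -p pics; cat > h.py <<'E'
import numpy as np, cv2
from rig import ctrl
def snap(n,f=None):
    s=ctrl.snapshot(n)
    if f: cv2.imwrite('pics/'+f,s['frame'][:,:,::-1])
    return s
def cam(s):
    F=210/np.tan(np.radians(s['vertical_fov'])/2)
    K=np.array([[F,0,s['cx']],[0,F,s['cy']],[0,0,1]])
    R=cv2.Rodrigues(np.array(s['rvec'],float))[0]; t=np.array(s['tvec'],float).ravel()
    return K,R,t
def ray(s,u,v):
    K,R,t=cam(s); return -R.T@t, R.T@np.linalg.solve(K,[u,v,1.])
def onz(s,u,v,z):
    o,d=ray(s,u,v); return o+d*(z-o[2])/d[2]
def proj(s,P):
    K,R,t=cam(s); p=(K@(R@np.atleast_2d(P).T+t[:,None])).T; return p[:,:2]/p[:,2:]
def tri(s1,p1,s2,p2):
    P=[K@np.c_[R,t] for K,R,t in (cam(s1),cam(s2))]
    X=cv2.triangulatePoints(P[0],P[1],np.array(p1,float),np.array(p2,float)).ravel(); return X[:3]/X[3]
E
python3 - <<'E'
from h import *
for n in('top','side'):
    s=snap(n,n+'1.png'); o,_=ray(s,0,0); print(n,o.round(3),s['vertical_fov'],s['cx'],s['cy'],cam(s)[1].round(2).tolist())
st=ctrl.get_state(); print(st)
E
```

```text
top [0.319 0.028 1.209] 52.99703325085016 277.9759696426817 206.5153721151241 [[0.01, -1.0, 0.01], [-0.98, -0.01, -0.19], [0.19, -0.01, -0.98]]
side [ 0.024 -0.836  0.948] 52.94791563095519 284.9793350427499 213.6882693070262 [[0.84, -0.55, 0.0], [-0.35, -0.55, -0.76], [0.42, 0.63, -0.65]]
{'clock': 0.1, 'joint_pos': array([-1.35881599,  0.57645515,  0.02486983,  1.43783097, -0.01501047,
        1.12900806, -0.05649282]), 'qd': array([-6.29218266e-04,  1.05762333e-03, -9.19935767e-04, -1.55955303e-03,
        9.56229016e-05,  1.56857820e-03,  2.00456606e-03]), 'joint_efforts': array([ 6.19179220e-03, -7.67300034e+01,  2.25790590e+00, -2.86605191e+01,
        1.58470409e-02,  8.60126631e-03,  2.66635311e-05]), 'ee_pos': array([0.19663579, 0.64529216, 0.23052215]), 'orientation': array([[-9.56579727e-01,  2.91470571e-01, -3.64281385e-04],
       [ 2.91470787e-01,  9.56578597e-01, -1.47219680e-03],
       [-8.06382663e-05, -1.51445100e-03, -9.99998850e-01]]), 'contact_force': array([-0.07918473,  0.73326499, -0.12252728]), 'ft_torque': array([-0.02144343,  0.02993522, -0.01197732]), 'grip_force': 0.0, 'finger_gap': 1.0004570354515847}
```

View pics/top1.png

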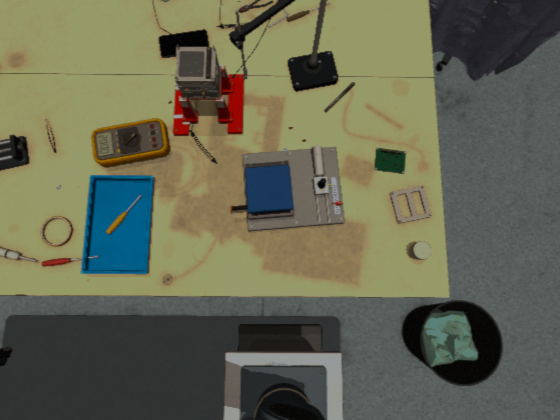

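View pics/side1.png

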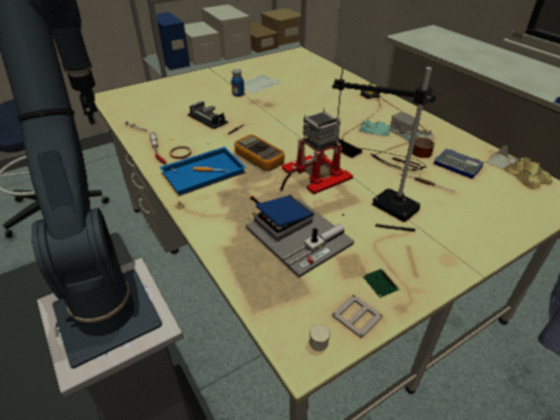

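The top view shows the tester at about (244–343, 147–230): blue lid on the left, grip bar near (238,208), knob near (321,185) and red mark near (339,203). The side view shows the same tester at about (300,230). I'll enlarge both views.

```bash
python3 - <<'E'
import cv2,numpy as np
a=cv2.imread('pics/top1.png')[135:240,220:355]; b=cv2.imread('pics/side1.png')[185:280,235:365]
a=cv2.resize(a,None,fx=5.5,fy=5.5,interpolation=2)[:,:]; cv2.imwrite('pics/a.png',a)
cv2.imwrite('pics/b.png',cv2.resize(b,None,fx=6,fy=6,interpolation=2))
print(a.shape)
E
```

```text
(578, 742, 3)
```

View pics/a.png

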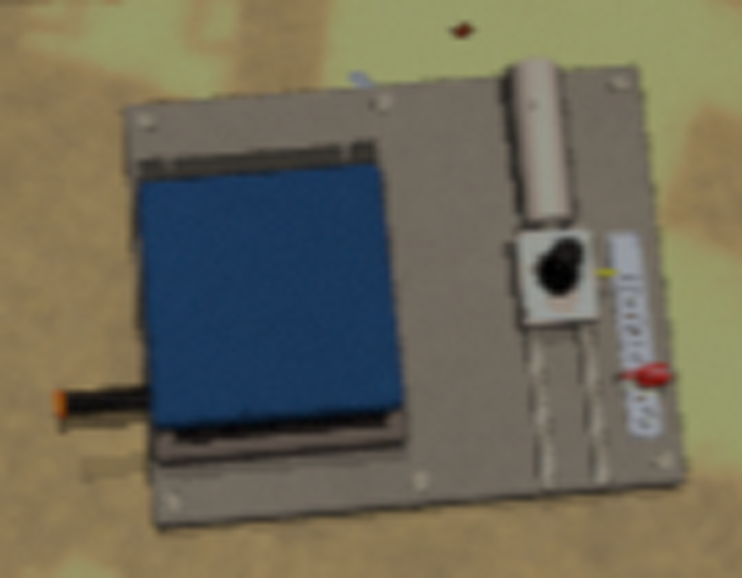

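View pics/b.png

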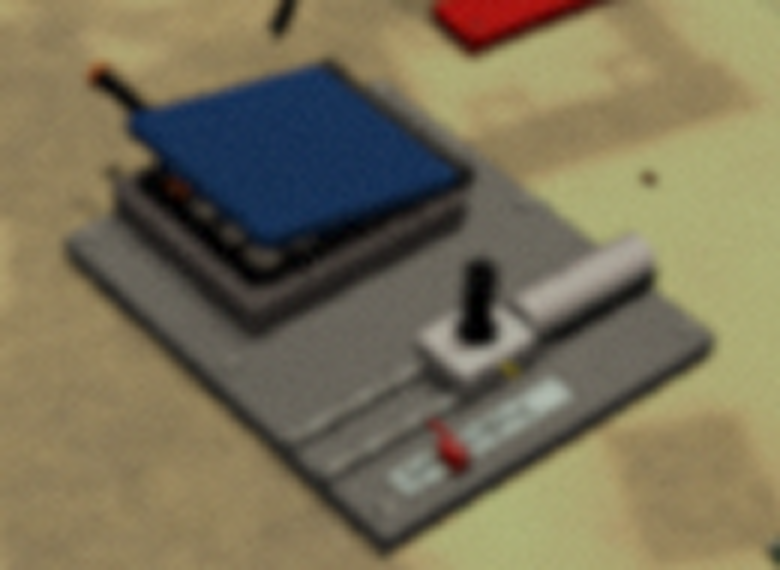

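The crops show base corners at (125,105), (637,66), (684,485) and (157,525). The orange disc is at (61,403), the knob top at about (570,250), the pointer tip at (613,272) and the mark's inner end at (620,376). In the side crop the disc is at (98,74), the knob top at (482,266) and the mark at (433,424).

```bash
python3 - <<'E'
from h import *
T=snap('top');S=snap('side')
a=lambda u,v:((u+.5)/5.5+220-.5,(v+.5)/5.5+135-.5); b=lambda u,v:((u+.5)/6+235-.5,(v+.5)/6+185-.5)
C=np.array([onz(T,*a(*p),.018)[:2] for p in((125,105),(637,66),(684,485),(157,525))])  # BL BR FR FL
print(C.round(4).tolist())
M=np.array([[.17,.115],[.17,-.115],[-.11,-.115],[-.11,.115]])  # guess widths
import itertools
for w,l in((.115,.28),(.14,.23)):
    M=np.array([[l-.11,w],[l-.11,-w],[-.11,-w],[-.11,w]])
    m0,c0=M.mean(0),C.mean(0);H=(M-m0).T@(C-c0);th=np.arctan2(H[0,1]-H[1,0],H[0,0]+H[1,1])
    R=np.array([[np.cos(th),-np.sin(th)],[np.sin(th),np.cos(th)]]);o=c0-R@m0
    print(w,l,'th',th.round(4),'o',o.round(4),'res',np.abs((R@M.T).T+o-C).max().round(4))
loc=lambda P:np.r_[R.T@(P[:2]-o),P[2]].round(4)
D=tri(T,a(61,403),S,b(98,74));print('disc',D.round(4),loc(D))
Kb=tri(T,a(570,250),S,b(482,266));print('knobtop',Kb.round(4),loc(Kb))
P=onz(T,*a(613,272),.038);Q=onz(T,*a(620,376),.038);print('ptr',P,loc(P),'mark',Q,loc(Q), tri(T,a(620,376),S,b(433,424)))
E
```

```text
[[0.7088, 0.1241], [0.7331, -0.1514], [0.5046, -0.1711], [0.4819, 0.1027]]
0.115 0.28 th 0.0878 o [ 0.5772 -0.0266] res 0.0277
0.14 0.23 th 0.0873 o [ 0.6021 -0.0244] res 0.0028
disc [0.5346 0.1479 0.0766] [-0.0522  0.1775  0.0766]
knobtop [ 0.612  -0.1053  0.089 ] [ 0.0028 -0.0815  0.089 ]
ptr [ 0.61351213 -0.13352755  0.038     ] [ 0.0018 -0.1097  0.038 ] mark [ 0.55823287 -0.13610449  0.038     ] [-0.0535 -0.1075  0.038 ] [ 0.56059522 -0.13743097  0.03205026]
```

```bash
python3 -m inch '{"slide":[[0,0,0],[0,0,0],[0,0,0],[0,0,0],[0,0,0],[0,0,0],[0,0,0],[0,0,0]],"rotation":[[0,0,0.17],[0,0,0.17],[0,0,0.17],[0,0,0.17],[0,0,0.17],[0,0,0.17],[0,0,0.168],[0,0,0]],"jaw":[0,0,0,0,0,0,0,0]}' 30
python3 -m inch '{"slide":[[-4.9,2.65,0],[-4.9,2.65,0],[-4.9,2.65,0],[-4.9,2.65,0],[-4.9,2.65,0],[-4.9,2.65,0],[-4.9,2.65,0],[-4.9,2.65,0],[-4.9,2.65,0],[0,0,0]],"rotation":[[0,0,0],[0,0,0],[0,0,0],[0,0,0],[0,0,0],[0,0,0],[0,0,0],[0,0,0],[0,0,0],[0,0,0]],"jaw":[0,0,0,0,0,0,0,0,0,0]}'
cat >> h.py <<'E'
o=np.array([.6021,-.0244]);th=.0873
Rt=np.array([[np.cos(th),-np.sin(th)],[np.sin(th),np.cos(th)]])
loc=lambda P:np.r_[Rt.T@(np.array(P)[:2]-o),P[2]].round(4)
def wor(l): return np.r_[Rt@np.array(l[:2])+o,l[2]]
def rep():
    st=ctrl.get_state();print(round(st['clock'],2),'loc',loc(st['ee_pos']),'tool axes\n',np.array(st['orientation']).round(3),'f',st['contact_force'].round(1),'gap',round(st['finger_gap'],3),'grip',st['grip_force']);return st
E
python3 -c "
from h import *
rep()"
```

```text
clock: 1.2
ee_pos: [0.1965, 0.6456, 0.231]
orientation: [[-0.088, 0.996, 0.0], [0.996, 0.088, -0.001], [-0.001, 0.0, -1.0]]
contact_force: [0.1, -0.2, -1.0]
finger_gap: 1.0
grip_force: 0.0
clock: 2.45
ee_pos: [0.4751, 0.2223, 0.2318]
orientation: [[-0.083, 0.997, 0.002], [0.997, 0.083, -0.001], [-0.002, 0.002, -1.0]]
contact_force: [-0.6, 1.1, 0.2]
finger_gap: 1.003
grip_force: 0.0
2.45 loc [-0.105   0.2568  0.2318] tool axes
 [[-0.083  0.997  0.002]
 [ 0.997  0.083 -0.001]
 [-0.002  0.002 -1.   ]] f [-0.6  1.1  0.2] gap 1.003 grip 0.0
```

```bash
python3 -m inch '{"slide":[[-3.1,1.75,0],[-3.1,1.75,0],[-3.2,1.8,0],[0,0,2.5],[0,0,2.5],[0,0,2.5],[0,0,2.5],[0,0,0],[0,0,0]],"rotation":[[0,0,0],[0,0,0],[0,0,0],[0,0,0],[0,0,0],[0,0,0],[0,0,0],[0,0,0],[0,0,0]],"jaw":[0,0,0,0,0,0,0,0,0]}'
python3 - <<'E'
from h import *
rep()
s=snap('side');t=snap('top')
a=s['frame'][150:270,220:340];b=t['frame'][140:260,200:320]
cv2.imwrite('pics/c.png',cv2.resize(np.hstack([a,b]),None,fx=3.3,fy=3.3,interpolation=2)[:,:,::-1])
E
```

```text
clock: 3.58
ee_pos: [0.534, 0.1385, 0.1321]
orientation: [[-0.089, 0.996, 0.001], [0.996, 0.089, 0.0], [0.0, 0.001, -1.0]]
contact_force: [-0.3, 0.5, 0.5]
finger_gap: 1.001
grip_force: 0.0
3.58 loc [-0.0537  0.1683  0.1321] tool axes
 [[-0.089  0.996  0.001]
 [ 0.996  0.089  0.   ]
 [ 0.     0.001 -1.   ]] f [-0.3  0.5  0.5] gap 1.001 grip 0.0
```

View pics/c.png

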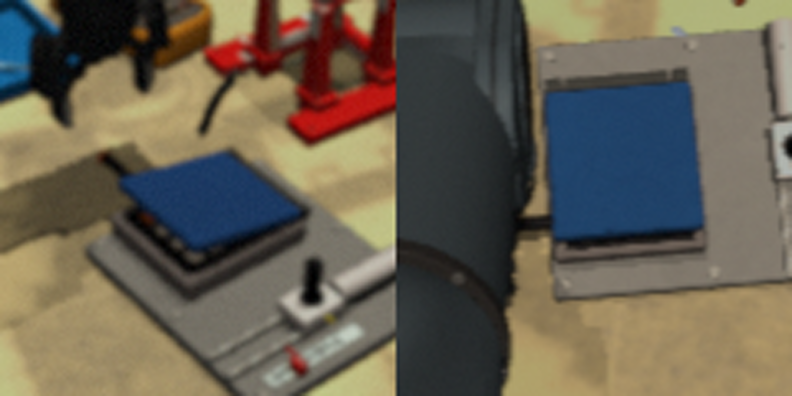

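The open fingers straddle the line of the bar (bar at about (115,165) in the left half), level and clear of the lid. I'll lower and grip.

```bash
python3 -m inch '{"slide":[[-0.6,0.15,2.4],[0,0,2.4],[0,0,2.4],[0,0,0],[0,0,0],[0,0,0],[0,0,0],[0,0,0],[0,0,0],[0,0,0]],"rotation":[[0,0,0],[0,0,0],[0,0,0],[0,0,0],[0,0,0],[0,0,0],[0,0,0],[0,0,0],[0,0,0],[0,0,0]],"jaw":[0,0,0,0,255,255,255,255,255,255]}' 30
python3 -c "
from h import *
rep()"
```

```text
clock: 4.92
ee_pos: [0.5368, 0.1324, 0.0597]
orientation: [[-0.087, 0.996, 0.002], [0.996, 0.087, 0.0], [0.0, 0.002, -1.0]]
contact_force: [4.7, 0.7, 0.5]
finger_gap: 0.128
grip_force: 29.9
4.92 loc [-0.0514  0.1619  0.0597] tool axes
 [[-0.087  0.996  0.002]
 [ 0.996  0.087  0.   ]
 [ 0.     0.002 -1.   ]] f [4.7 0.7 0.5] gap 0.128 grip 29.919991493225098
```

```bash
python3 -m inch '{"slide":[[0,0.31,-1.23],[0,0.43,-1.18],[0,0.54,-1.12],[0,0.65,-1.07],[0,0.76,-0.99],[0,0,0]],"rotation":[[0,0,0],[0,0,0],[0,0,0],[0,0,0],[0,0,0],[0,0,0]],"jaw":[255,255,255,255,255,255]}'
python3 -c "
from h import *
rep()"
```

```text
clock: 5.68
ee_pos: [0.5621, 0.1347, 0.1157]
orientation: [[-0.087, 0.996, -0.001], [0.996, 0.087, 0.0], [0.0, -0.001, -1.0]]
contact_force: [-3.2, 0.9, 3.6]
finger_gap: 0.126
grip_force: 30.2
5.67 loc [-0.026   0.162   0.1157] tool axes
 [[-0.087  0.996 -0.001]
 [ 0.996  0.087  0.   ]
 [ 0.    -0.001 -1.   ]] f [-3.2  0.9  3.6] gap 0.126 grip 30.17308920621872
```

```bash
python3 -m inch '{"slide":[[0,0.85,-0.92],[0,0.94,-0.82],[0,1.02,-0.73],[0,0.53,-0.32],[0,0,0],[0,0,0]],"rotation":[[0,0,0],[0,0,0],[0,0,0],[0,0,0],[0,0,0],[0,0,0]],"jaw":[255,255,255,255,255,255]}'
python3 - <<'E'
from h import *
rep()
s=snap('side');t=snap('top')
a=s['frame'][120:270,220:370];b=t['frame'][110:260,200:350]
cv2.imwrite('pics/d.png',cv2.resize(np.hstack([a,b]),None,fx=2.6,fy=2.6,interpolation=2)[:,:,::-1])
E
```

```text
clock: 6.42
ee_pos: [0.5932, 0.1376, 0.1443]
orientation: [[-0.087, 0.996, -0.005], [0.996, 0.087, 0.001], [0.001, -0.004, -1.0]]
contact_force: [-14.4, 1.1, 18.1]
finger_gap: 0.122
grip_force: 31.2
6.42 loc [0.0053 0.1622 0.1443] tool axes
 [[-0.087  0.996 -0.005]
 [ 0.996  0.087  0.001]
 [ 0.001 -0.004 -1.   ]] f [-14.4   1.1  18.1] gap 0.122 grip 31.18350774049759
```

View pics/d.png

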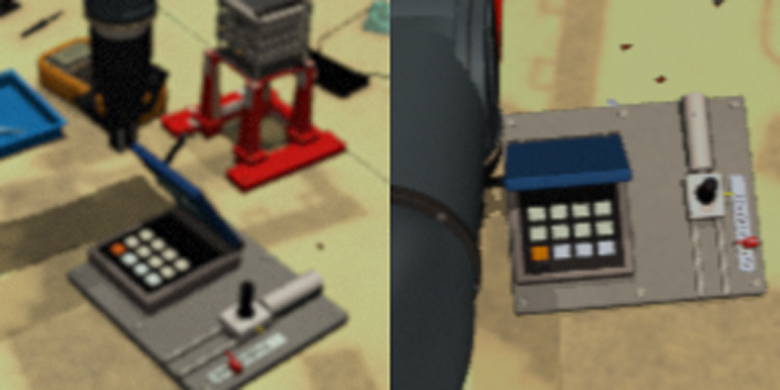

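The lid stands steeply raised and the keypad is exposed (lid tip near (570,180) in the top half); the slide is still home. I'll open the jaw and rise.

```bash
python3 -m inch '{"slide":[[0,-0.2,0.3],[0,0,0],[0,0,0],[0,0,0],[0,0,0],[0,0,-3],[0,0,-4],[0,0,-4],[0,0,0]],"rotation":[[0,0,0],[0,0,0],[0,0,0],[0,0,0],[0,0,0],[0,0,0],[0,0,0],[0,0,0],[0,0,0]],"jaw":[255,0,0,0,0,0,0,0,0]}'
python3 -m inch '{"slide":[[4,-3,-2],[4,-5,0],[0,-5,0],[0,0,0]],"rotation":[[0,0,0],[0,0,0],[0,0,0],[0,0,0]],"jaw":[0,0,0,0]}'
python3 - <<'E'
from h import *
rep()
s=snap('side');t=snap('top')
a=s['frame'][150:270,220:370];b=t['frame'][125:245,200:350]
cv2.imwrite('pics/e.png',cv2.resize(np.vstack([a,b]),None,fx=2.5*1,fy=2.5,interpolation=2)[:,:,::-1])
E
```

```text
clock: 7.65
ee_pos: [0.5955, 0.1372, 0.2532]
orientation: [[-0.087, 0.996, 0.005], [0.996, 0.087, 0.001], [0.001, 0.006, -1.0]]
contact_force: [0.1, 0.2, -0.7]
finger_gap: 1.002
grip_force: 0.0
clock: 8.15
ee_pos: [0.4548, 0.205, 0.2693]
orientation: [[-0.09, 0.996, -0.003], [0.996, 0.09, -0.0], [0.0, -0.003, -1.0]]
contact_force: [1.1, -0.2, 0.1]
finger_gap: 0.997
grip_force: 0.0
8.15 loc [-0.1267  0.2413  0.2693] tool axes
 [[-0.09   0.996 -0.003]
 [ 0.996  0.09  -0.   ]
 [ 0.    -0.003 -1.   ]] f [ 1.1 -0.2  0.1] gap 0.997 grip 0.0
```

View pics/e.png

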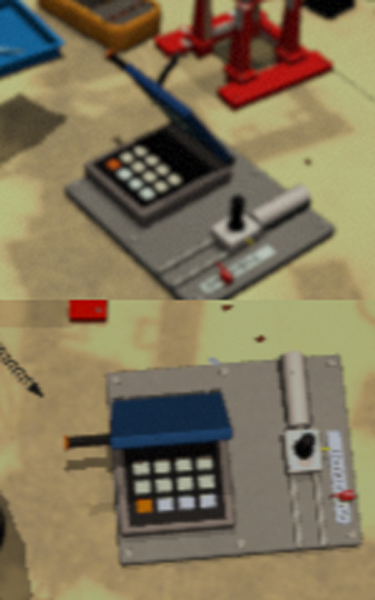

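Lid standing free: the disc is at (109,53) in the side half and (67,142) in the top half. The slide is home.

```bash
cat > m.py <<'E'
from h import *
s=snap('side');t=snap('top')
def org(im,u,v,r=7):
    w=im['frame'][v-r:v+r+1,u-r:u+r+1].astype(float);m=np.clip(w[...,0]-w[...,1]*1.45-25,0,None)
    y,x=np.mgrid[-r:r+1,-r:r+1];return u+(m*x).sum()/m.sum(),v+(m*y).sum()/m.sum()
ps=org(s,263,171);pt=org(t,226,181);D=tri(t,pt,s,ps);l=loc(D)
print(ps,pt,l,'angle',np.arctan2(l[2]-.052,.0703-l[0]),'r',np.hypot(l[2]-.052,.0703-l[0]))
E
python3 m.py
```

```text
(np.float64(263.9567307692308), np.float64(170.46153846153845)) (np.float64(226.0), np.float64(180.5631067961165)) [0.0039 0.1776 0.1592] angle 1.01623195929152 r 0.12609837429562684
```

```bash
python3 -m inch '{"slide":[[-4.6,1.85,0],[-4.6,1.85,0],[-4.6,1.85,0],[-4.6,1.85,0],[-4.6,1.85,0],[-4.6,1.85,0],[-4.6,1.85,0],[0,0,2],[0,0,3],[0,0,0]],"rotation":[[0,0,0],[0,0,0],[0,0,0],[0,0,0],[0,0,0],[0,0,0],[0,0,0],[0,0,0],[0,0,0],[0,0,0]],"jaw":[0,0,0,0,0,0,0,0,0,0]}'
python3 -c "
from h import *
rep()"
```

```text
clock: 9.6
ee_pos: [0.6147, -0.1053, 0.2175]
orientation: [[-0.086, 0.996, -0.005], [0.996, 0.086, 0.0], [0.0, -0.005, -1.0]]
contact_force: [-0.9, 0.9, 0.9]
finger_gap: 0.998
grip_force: 0.0
9.6 loc [ 0.0055 -0.0817  0.2175] tool axes
 [[-0.086  0.996 -0.005]
 [ 0.996  0.086  0.   ]
 [ 0.    -0.005 -1.   ]] f [-0.9  0.9  0.9] gap 0.998 grip 0.0
```

```bash
python3 -m inch '{"slide":[[0,-0.3,3.5],[0,0,4],[0,0,4],[0,0,2.5],[0,0,2.1],[0,0,0]],"rotation":[[0,0,0],[0,0,0],[0,0,0],[0,0,0],[0,0,0],[0,0,0]],"jaw":[0,0,0,0,0,0]}' 60
python3 -m inch '{"slide":[[0,0,0],[0,0,0],[0,0,0],[0,0,0],[0,0,0],[0,0,0],[0,0,0]],"rotation":[[0,0,0],[0,0,0],[0,0,0],[0,0,0],[0,0,0],[0,0,0],[0,0,0]],"jaw":[255,255,255,255,255,255,255]}' 60
python3 -c "
from h import *
rep()"
```

```text
clock: 10.35
ee_pos: [0.6126, -0.1052, 0.0585]
orientation: [[-0.087, 0.996, -0.002], [0.996, 0.087, 0.0], [0.0, -0.001, -1.0]]
contact_force: [-1.1, -0.3, 0.4]
finger_gap: 0.999
grip_force: 0.0
clock: 11.22
ee_pos: [0.6123, -0.105, 0.0598]
orientation: [[-0.087, 0.996, -0.0], [0.996, 0.087, 0.0], [0.0, -0.0, -1.0]]
contact_force: [-2.9, 0.8, 7.9]
finger_gap: 0.192
grip_force: 58.6
11.22 loc [ 0.0031 -0.0812  0.0598] tool axes
 [[-0.087  0.996 -0.   ]
 [ 0.996  0.087  0.   ]
 [ 0.    -0.    -1.   ]] f [-2.9  0.8  7.9] gap 0.192 grip 58.55000535026193
```

```bash
python3 -m inch '{"slide":[[0,-0.8,-0.1],[0,-1,0],[0,-1,0],[0,-1,0],[0,-0.8,0],[0,-0.5,0],[0,0,0],[0,0,0]],"rotation":[[0,0,0],[0,0,0],[0,0,0],[0,0,0],[0,0,0],[0,0,0],[0,0,0],[0,0,0]],"jaw":[255,255,255,255,255,255,255,255]}'
python3 - <<'E'
from h import *
rep()
s=snap('side');t=snap('top')
a=s['frame'][200:280,270:370];b=t['frame'][145:225,280:380]
cv2.imwrite('pics/f.png',cv2.resize(np.hstack([a,b]),None,fx=4,fy=4,interpolation=2)[:,:,::-1])
E
```

```text
clock: 12.22
ee_pos: [0.5634, -0.1094, 0.06]
orientation: [[-0.087, 0.996, 0.003], [0.996, 0.087, -0.001], [-0.001, 0.003, -1.0]]
contact_force: [8.9, -0.6, -11.3]
finger_gap: 0.192
grip_force: 58.8
12.22 loc [-0.0459 -0.0813  0.06  ] tool axes
 [[-0.087  0.996  0.003]
 [ 0.996  0.087 -0.001]
 [-0.001  0.003 -1.   ]] f [  8.9  -0.6 -11.3] gap 0.192 grip 58.835952607914805
```

View pics/f.png

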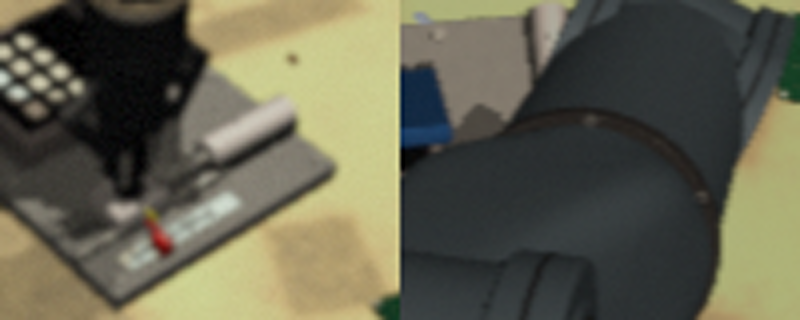

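The yellow pointer at (150,214) is just behind the red mark's line at (150,222), with the slide about 49 mm out. I'll measure the remainder in the side view.

```bash
cat > p.py <<'E'
from h import *
s=snap('side')
def yr(im,name):
    w=im[220:275,280:345].astype(float);r,g,b=w[...,0],w[...,1],w[...,2]
    y,x=np.mgrid[220:275,280:345]
    ym=np.clip(np.minimum(r,g)-2.0*b-10,0,None)*(g>.7*r); rm=(r>1.9*g)&(r>60)
    n,l,st,c=cv2.connectedComponentsWithStats((rm).astype(np.uint8),connectivity=8)
    i=1+np.argmax(st[1:,4]); rm=l==i
    py=((ym*x).sum()/ym.sum(),(ym*y).sum()/ym.sum())
    pr=(x[rm].mean(),y[rm].mean()); k=np.argmin(y[rm]); tip=(x[rm][k],y[rm][k])
    print(name,'yel',np.round(py,2),(ym>0).sum(),loc(onz(s,*py,.038)),'red',np.round(pr,2),rm.sum(),loc(onz(s,*pr,.038)),'tip',tip,loc(onz(s,*tip,.038)))
    print(loc(onz(s,*py,.038))[0]-loc(onz(s,*tip,.038))[0])
yr(cv2.imread('pics/side1.png')[:,:,::-1],'home'); yr(s['frame'],'now')
E
python3 p.py
```

```text
home yel [320. 246.] 1 [ 0.0032 -0.1087  0.038 ] red [309.76 260.  ] 17 [-0.0593 -0.1337  0.038 ] tip (np.int64(309), np.int64(257)) [-0.0532 -0.1231  0.038 ]
0.0564
now yel [307.2 253. ] 2 [-0.0468 -0.1073  0.038 ] red [309.45 259.45] 20 [-0.0586 -0.1314  0.038 ] tip (np.int64(307), np.int64(256)) [-0.0553 -0.1163  0.038 ]
0.0085
```

```bash
python3 -m inch '{"slide":[[0,-0.3,0],[0,-0.25,0],[0,0,0],[0,0,0],[0,0,0]],"rotation":[[0,0,0],[0,0,0],[0,0,0],[0,0,0],[0,0,0]],"jaw":[255,255,255,255,255]}'
python3 p.py
python3 - <<'E'
from h import *
rep()
s=snap('side');f=np.mean([s['frame'].astype(float)]+[snap('side')['frame'] for _ in range(5)],0).astype(np.uint8)
h=cv2.imread('pics/side1.png')[:,:,::-1]
z=lambda im:cv2.resize(im[238:273,290:330],None,fx=9.9,fy=9.9,interpolation=2)
a=z(f).copy()
cv2.imwrite('pics/g.png',np.hstack([a,z(h)])[:,:,::-1])
q=lambda p:((p-[290,238]+.5)*9.9-.5).round(0)
print('pts of x at y=-.108 and -.13, z .038'); 
for x in(-.0495,-.0520,-.0545,-.057): print(x,q(proj(s,[wor((x,-.108,.038)),wor((x,-.130,.038))])).tolist())
E
```

```text
clock: 13.0
ee_pos: [0.5582, -0.1099, 0.06]
orientation: [[-0.088, 0.996, 0.004], [0.996, 0.088, -0.001], [-0.001, 0.004, -1.0]]
contact_force: [9.5, -0.2, -13.3]
finger_gap: 0.189
grip_force: 58.8
home yel [320. 246.] 1 [ 0.0032 -0.1087  0.038 ] red [309.76 260.  ] 17 [-0.0593 -0.1337  0.038 ] tip (np.int64(309), np.int64(257)) [-0.0532 -0.1231  0.038 ]
0.0564
now yel [nan nan] 0 [nan nan nan] red [309.83 260.17] 18 [-0.0596 -0.1343  0.038 ] tip (np.int64(309), np.int64(257)) [-0.0532 -0.1231  0.038 ]
nan
13.05 loc [-0.0511 -0.0814  0.06  ] tool axes
 [[-0.087  0.996  0.004]
 [ 0.996  0.088 -0.001]
 [-0.001  0.004 -1.   ]] f [  9.4  -0.6 -13.1] gap 0.188 grip 58.776249792426825
pts of x at y=-.108 and -.13, z .038
-0.0495 [[169.0, 158.0], [217.0, 200.0]]
-0.052 [[163.0, 162.0], [211.0, 204.0]]
-0.0545 [[157.0, 166.0], [204.0, 208.0]]
-0.057 [[150.0, 169.0], [198.0, 212.0]]p.py:9: RuntimeWarning: invalid value encountered in scalar divide
  py=((ym*x).sum()/ym.sum(),(ym*y).sum()/ym.sum())
```

View pics/g.png

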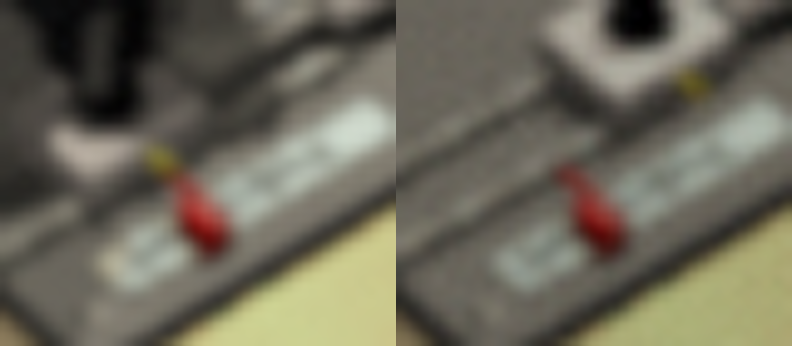

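The left half shows the pointer at (160,158) nearly in line with the mark line at about (175,180), running to the rider at (205,220). About 2 mm remain, and the mark hasn't moved (same place as in the right half). I'll move the last 2 mm, let it settle, and check the lid and the line.

```bash
python3 -m inch '{"slide":[[0,-0.2,0],[0,0,0],[0,0,0],[0,0,0],[0,0,0]],"rotation":[[0,0,0],[0,0,0],[0,0,0],[0,0,0],[0,0,0]],"jaw":[255,255,255,255,255]}'
python3 m.py
python3 - <<'E'
from h import *
rep()
s=snap('side');f=np.mean([s['frame'].astype(float)]+[snap('side')['frame'] for _ in range(5)],0)
z=lambda im:cv2.resize(im[240:268,292:324].astype(np.uint8),None,fx=20,fy=20,interpolation=2)
cv2.imwrite('pics/k.png',z(f)[:,:,::-1])
q=lambda p:((p-[292,240]+.5)*20-.5).round(0)
for x in(-.0495,-.0520,-.0545,-.057): print(x,q(proj(s,[wor((x,-.108,.038)),wor((x,-.130,.038))])).tolist())
E
```

```text
clock: 13.98
ee_pos: [0.5563, -0.1101, 0.06]
orientation: [[-0.088, 0.996, 0.004], [0.996, 0.088, -0.001], [-0.001, 0.004, -1.0]]
contact_force: [10.5, -1.3, -14.5]
finger_gap: 0.192
grip_force: 58.8
(np.float64(263.7950310559006), np.float64(170.5175983436853)) (np.float64(226.0), np.float64(180.325)) [0.0041 0.1779 0.159 ] angle 1.0167462639767693 r 0.1258230503524692
14.07 loc [-0.0531 -0.0814  0.06  ] tool axes
 [[-0.087  0.996  0.004]
 [ 0.996  0.087 -0.001]
 [-0.001  0.004 -1.   ]] f [ 10.1  -0.6 -13. ] gap 0.19 grip 58.75331735238433
-0.0495 [[303.0, 280.0], [399.0, 365.0]]
-0.052 [[290.0, 288.0], [386.0, 373.0]]
-0.0545 [[277.0, 295.0], [373.0, 380.0]]
-0.057 [[264.0, 303.0], [361.0, 388.0]]
```

View pics/k.png

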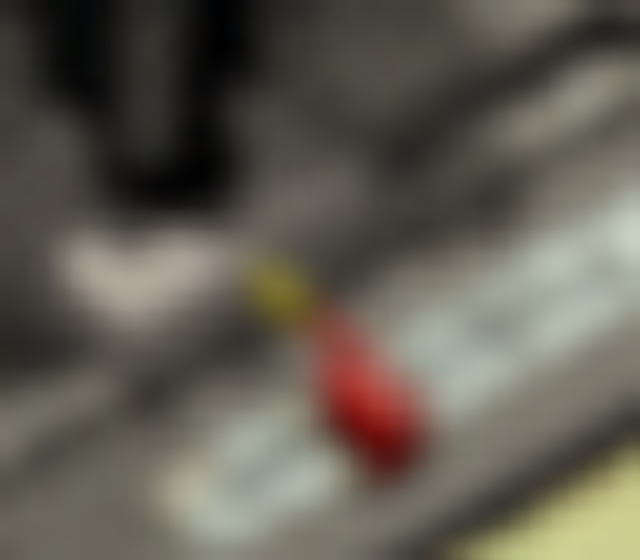

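The pointer (278,292) and the mark line (328,325) now lie on one line to within about 1 mm. The lid is at 1.02 rad and the arm is holding still, so I'll hand in.

```bash
python3 -c "
from rig import ctrl
print(ctrl.hand_in())"
```

```text
the job is handed in; nothing more can be done
None
```

I handed the job in with the lid standing free at about 58° and the slide still held with its pointer within about 1 mm of the red mark, both measured from the camera pictures; the hand-in returned no verdict.

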